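# Put the kickstand out and lock its pivot

### The job

Swing the leg of the kickstand in the bench fixture out from the frame tube until it snaps into its end detent, then lean on it there in the same direction with a firm push of about 15 newtons to prove that it is fully home, without forcing it. Then turn the wing knob on top of its pivot clockwise, as seen from above, until it clicks past its detent to the end of its travel, and let go of it. Do not push the other things on the desk about.

Things in the scene. Friction and masses are not known exactly. Their poses are not given: they have to be found in the camera images.
- stand: Bench fixture bolted to the desk. Origin: on the upright pivot axis at desk level; x along the grey frame tube and the folded leg, z up. Base plate 12 mm thick, x -120 to 50, y -90 to 100 mm. Tube 22 mm across along x from -110 to 85 mm at y -38 mm, its clamps 63 mm tall; plunger block 66 mm tall at x -50 to -74, y -10 to 10 mm. Leg and knob sit on the pivot.
- leg_bar: The mounted kickstand's level aluminium leg. Origin: on the pivot axis at desk level; x points from pivot to foot. Square bar 14 x 14 mm, its top 52 mm and underside 38 mm above the desk, 18 mm wide out to 54 mm from the pivot; rubber foot 26 mm wide from 160 to 192 mm. Beyond 85 mm from the pivot nothing of the fixture stands beside it.
- leg_push (a point): Point in the middle of the leg bar, 130 mm from the pivot axis, 45 mm above the desk: a good place to push or pinch.
- leg (a joint): Leg angle, rad: 0 folded along the tube (stand's +x), growing counter-clockwise from above, away from the tube. Light up to 1.07, then a ball detent resists with up to about 10 N at leg_push until 1.45; let go before that, the leg stays out of its seat or springs back; past about 1.58 it snaps by itself to its end stop at 1.75.
- buffer (a joint): The end stop at leg angle 1.75: a rubber-tipped spring pin in a small block 56 mm tall, beside the leg 75 mm from the pivot. Value: how far it is pushed in, m (too little to read well: feel it). A push square to the seated leg at leg_push presses it in: 4 N hardly, 9 N 0.22 mm, 15 N 0.5 mm, 40 N 1.75 mm.
- knob (a joint): Turn of the wing knob, rad: 0 loose, growing clockwise from above, end of travel 2.6. Stays where it is left up to 2.0 (0.04 N m); then a ball detent resists with about 0.13 N m and turns it back to 2.0 if let go early; past about 2.45 it snaps on to 2.6 by itself. Too far for one grasp: regrasp before 2.0.
- knob_grip (a point): Centre of the knob's wing, on the pivot axis, 87 mm above the desk. The wing is an upright black bar 48 mm long, 12 mm thick, 74 to 100 mm above the desk, on a collar 26 mm across and a disc 40 mm across (top 66 mm). At joint knob = 0 the wing's length (point x) lies along the stand's x; it turns with the knob.
- valve_adapter: small red plastic valve adapter standing upright, 18 mm across, 34 mm tall; origin at the centre of its foot; bystander
- bb_tool: steel bottom bracket tool lying flat: round socket 44 mm across, 30 mm tall (origin at its foot) with a flat arm 158 mm long along its own x; bystander
- bolt_bowl: white ceramic bowl of bolts, 104 mm across, 42 mm tall, origin under its centre; bystander
- spare_kickstand: a second, loose aluminium kickstand lying on the desk, 250 mm long along its own x, 18 mm high; bystander, not the one to operate
- screwdriver: screwdriver lying along its own x; bystander

How it is judged:
By the outcome, as a careful person would: the job done as asked, in the order asked, and still so for the second after the job is handed in, with the robot touching nothing.
It also fails if it takes over 72 s, if anything falls off the work surface, if the arm or the gripper's body presses on something with over 40 N, if the wrist force passes 120 N, or if a joint passes its speed limit or range.

### The arm

A 6-joint arm with a two-finger parallel gripper is mounted at the origin on the work surface. World frame = base frame: x ahead of the robot, y to its left, z up, the work surface at z = 0. Lengths are in m, angles in rad, forces in N, time in s.
With the tool pointing down it reaches from about 0.275 to 1 m from the base axis. Payload 8.4 kg.
Tool frame: the origin (TCP) lies at the very end of the fingers, on their centre line; the grasp point (between the pads) lies 19 mm behind it (tcp_to_grasp is the z of the grasp point in the tool frame, in m); z points along the fingers, y is the line along which they close (so a half turn about z gives the same grasp; the last joint's range is limited). The gripper opens to 85 mm and grips with 20 to 120 N. Pads are 22 mm wide; open, the fingers measure 114 mm over their backs; the gripper's body (76 mm by 85 mm) begins 54 mm behind the grasp point. The pads swing forward as they close: fully open they stand 13 mm farther back than shut.
Start: joints at [-1.216, 0.353, 1.633, -0, 1.155, -0.002], TCP at [0.218, -0.586, 0.231] pointing down, gripper open.
Joint ranges: [-2.63, 2.63], [-0.92, 2.1], [0.06, 2.66], [-1.3, 4.44], [0, 2.69], [-3.02, 3.02]. Speed limits (rad/s): [2.22, 2.22, 2.79, 3.14, 3.14, 3.14].

### API

Orientations are given as a unit quaternion [w, x, y, z].
In Python, from bench import get_state, camera, job_done, tcp_to_grasp gives the robot as it stands.
- The arm moves only by the tool move_arm, never from a script. Its argument "motion" is a list of rows, each an object of numbers: "dx", "dy", "dz": the shift along the world's x, y, z normalised to -1 to 1, where 1 is 50 mm; "ax", "ay", "az": the turn, a rotation vector about the world's x, y, z normalised to -1 to 1, where 1 is pi/2 rad. In form: [{"dx": .., "dy": .., "dz": .., "ax": .., "ay": .., "az": ..}, ...]. A call has 1 to 20 rows; each row shifts and turns the commanded pose from where the row before left it; what a row does not reach is not made up. A row lasts 1/8 s, in which the tool goes at most 62.5 mm and 10.7 degrees, less where a joint would pass 70% of its speed; a pose out of reach is approached as far as the arm can. A call with a number of a shift or a turn outside -1 to 1 is refused whole. A call with a gripper value outside its range is refused whole. "hand" is the opening, from 0 (shut) to 1 (fully open), set as the call begins (left out, the last holds). The fingers move at their own pace and stop on an object; "grip_force" is the grip in N (left out, the last holds). Time passes only in rows, so rows that do not move let the fingers close. It gives the time, the measured TCP pose, the force, the opening and the grip force at its end, in the units of the state.
- get_state(): the state, without advancing time (a new reading comes with each control period).
- camera(name): name is "scene" or "top" or "wrist"; returns a dict with "color" (480x640x3 uint8, red, green, blue), "z_map" (480x640 float32, m along the optical axis (not along the pixel's ray), 0 where there is no reading), "fx", "fy", "cx", "cy" (pixels), "R" (3x3) and "t" (3): a world point X has camera coordinates R X + t. Camera axes: x right, y down, z forward; pixel columns grow to the right and rows downward; lengths in m; the calibration is good to about 2 mm. A picture is of the moment at which its call begins.
- job_done(): hands the job in; it is judged then, once.
The state is a dict: "time": time; "q": joint angles; "qvel": joint speeds; "joint_efforts": joint torques, N m; "tcp_pos": TCP position; "tcp_rot": TCP orientation; "force": force on the tool from outside, world axes, zero at the start; "wrist_torque": the same for the moment, N m; "finger_gap": finger opening in m; "grasp_force": force on a finger pad.
Only numpy, scipy, OpenCV 4.12 (cv2) and the standard library are available. Lean on these libraries where they do the work, as an engineer would, in place of code of your own. Each camera call takes 0.05 s, during which the arm holds its last target. There are 200 camera calls.

## Working session

There is one attempt and no reset: what is moved stays moved. The work goes in short steps, Python scripts to look and compute and a tool call to move; the robot and the scene stay as the last step left them, time stands still between calls to the robot, and variables do not carry over. Pictures are saved under pics/ and viewed, at most 10 in all, crops included, and the job is handed in when it is done.

Besides the shell and the picture viewer there is one more tool, called after ">>>" as name(argument=value, ...) on one line, values as JSON. move_arm: Moves the arm, as the interface text tells. Scaled input: -1 to 1 covers 50 mm each way for a shift and pi/2 rad each way for a turn. Its arguments: {"type":"object","properties":{"motion":{"type":"array"},"hand":{"type":"number"},"grip_force":{"type":"number"}},"required":["motion"]}

```bash
ls; mkdir -p pics
python3 - <<'E'
from bench import *
import cv2,numpy as np
for n in("top","scene"):
    c=camera(n); cv2.imwrite(f"pics/{n}0.png",c["color"][:,:,::-1]); np.savez(f"{n}0.npz",**c)
    print(n,c["fx"],c["cx"],c["cy"],c["R"].round(3).tolist(),c["t"].round(3))
print(get_state(),tcp_to_grasp)
E
```

```text
pics
top 484.2189858798192 314.164529876944 241.99314513545477 [[-0.003, -1.0, 0.027], [-0.994, 0.0, -0.112], [0.112, -0.027, -0.993]] [-0.03   0.519  1.183]
scene 533.3409833141015 321.0076658515001 241.66519949772376 [[-0.272, 0.962, 0.015], [0.799, 0.234, -0.554], [-0.537, -0.138, -0.832]] [ 0.164 -0.392  1.468]
{'time': 0.1, 'q': array([-1.21640836e+00,  3.53578055e-01,  1.63405400e+00, -2.09770162e-05,
        1.15519767e+00, -2.39248457e-03]), 'qvel': array([ 1.23344141e-03, -1.55250902e-03, -2.19230881e-03, -3.14610467e-06,
        6.53976407e-04, -1.32004252e-03]), 'joint_efforts': array([-6.08740847e-04, -6.06354904e+01, -3.42818928e+01, -7.01363729e-05,
        4.00791483e-03,  3.06020979e-05]), 'tcp_pos': array([ 0.21813842, -0.58524511,  0.23063974]), 'tcp_rot': array([-6.07301077e-04,  9.84129674e-01,  1.77449717e-01, -1.17744613e-04]), 'force': array([ 0.52833512,  0.23294844, -0.54050656]), 'wrist_torque': array([-0.01005656, -0.02982177, -0.01439944]), 'grasp_force': 0.0, 'finger_gap': 0.08577991141571333} -0.0187
```

View pics/top0.png

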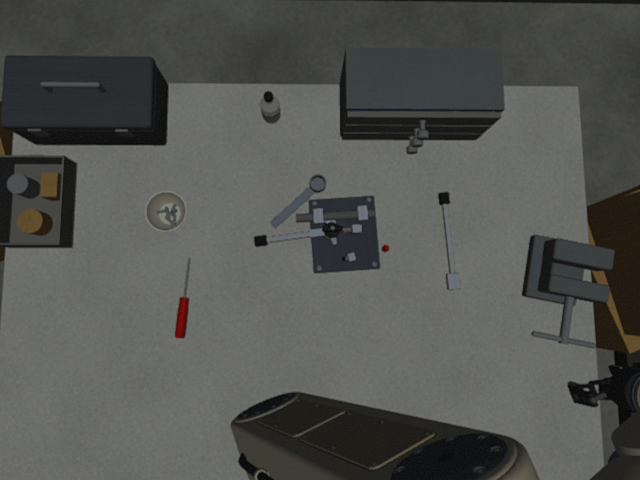

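View pics/scene0.png

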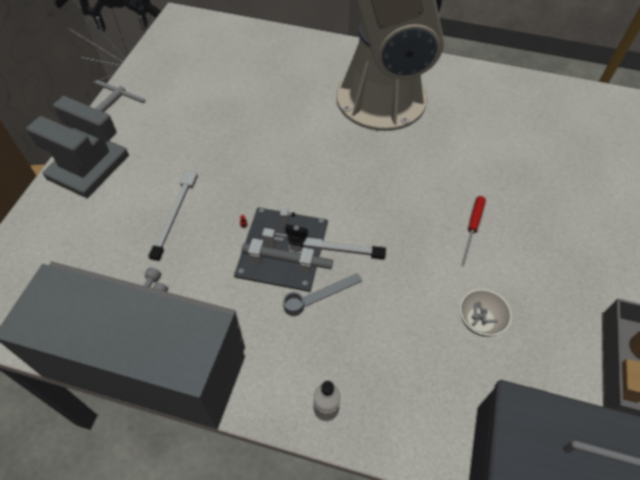

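The top view shows the fixture with its knob at about (333,230) and the leg running left to its foot at (261,240). The tube is on the far side, at (297,218) to (375,212). The adapter is at (386,248), and the scene view agrees: knob (296,233), foot (378,252). I'll enlarge both and use depth.

```bash
cat > h.py <<'E'
import numpy as np,cv2
def ray(c,u,v):
    R,t=c["R"],c["t"]; d=R.T@np.array([(u-c["cx"])/c["fx"],(v-c["cy"])/c["fy"],1]); return -R.T@t,d
def at(c,u,v,z):
    o,d=ray(c,u,v); return o+d*(z-o[2])/d[2]
def tri(c1,p1,c2,p2):
    o1,d1=ray(c1,*p1);o2,d2=ray(c2,*p2)
    s=np.linalg.lstsq(np.c_[d1,-d2],o2-o1,rcond=None)[0]
    a,b=o1+d1*s[0],o2+d2*s[1]; return (a+b)/2,np.linalg.norm(a-b)
def dep(c,u,v):
    o,d=ray(c,u,v); return o+d*c["z_map"][int(v),int(u)]
def proj(c,X):
    p=c["R"]@X+c["t"]; return c["fx"]*p[0]/p[2]+c["cx"],c["fy"]*p[1]/p[2]+c["cy"]
E
python3 - <<'E'
import cv2,numpy as np
a=cv2.imread("pics/top0.png")[180:290,250:400]; b=cv2.imread("pics/scene0.png")[200:310,235:395]
f=lambda i:cv2.convertScaleAbs(cv2.resize(i,None,fx=5,fy=5,interpolation=cv2.INTER_CUBIC),alpha=1.6)
cv2.imwrite("pics/ta.png",f(a));cv2.imwrite("pics/sa.png",f(b))
E
```

```text
(no output)
```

View pics/ta.png

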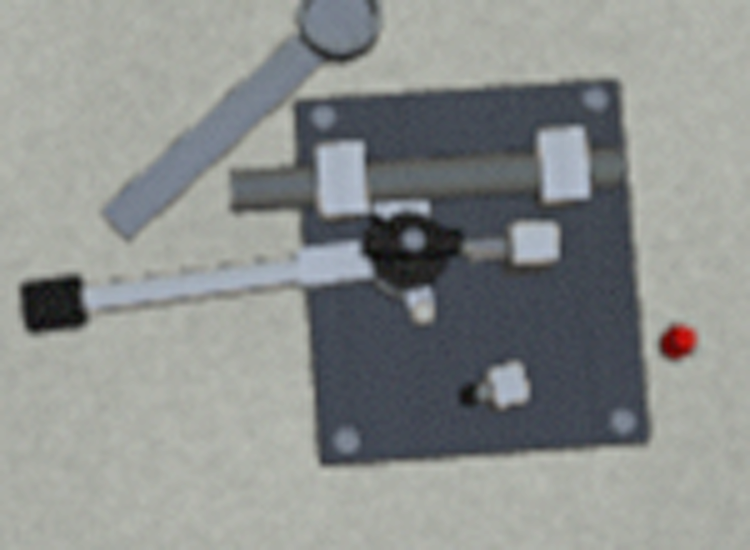

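View pics/sa.png

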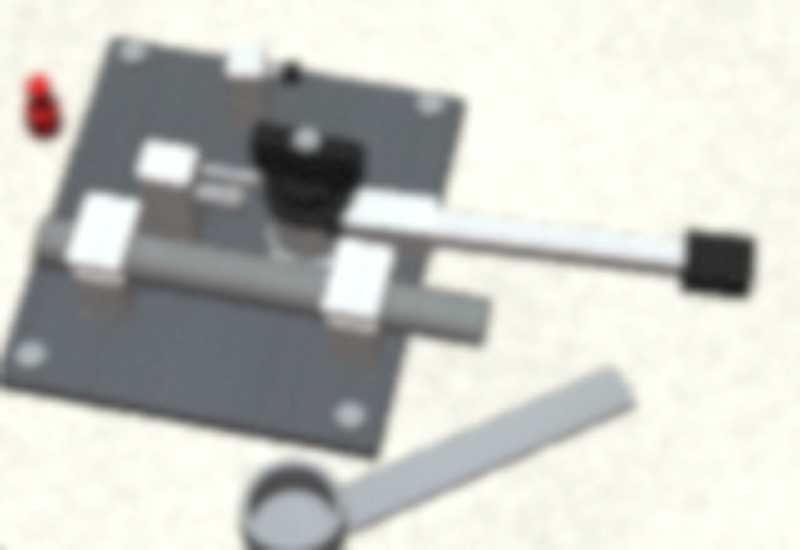

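The crops show the knob's top dot at (413,240) and (306,139). The foot is at (55,303) and (718,260). The plate corners are clear in both. Next I'll triangulate and fit the stand pose.

Run:
```python
from h import *
T=dict(np.load("top0.npz"));S=dict(np.load("scene0.npz"))
t=lambda x,y:(250+(x+.5)/5-.5,180+(y+.5)/5-.5); s=lambda x,y:(235+(x+.5)/5-.5,200+(y+.5)/5-.5)
P=dict(knob=((413,240),(306,139)),foot=((55,303),(718,262)),legroot=((300,265),(438,208)),adapter=((680,340),(42,110)),
 b1=((323,117),(350,413)),b2=((595,98),(31,352)),b3=((622,421),(133,50)),b4=((347,440),(431,103)),buf=((510,383),(245,58)))
W={}
for k,(a,b) in P.items():
    X,e=tri(T,t(*a),S,s(*b));W[k]=X;print(k,X.round(4),"res",e.round(4),"dep",dep(T,*np.round(t(*a))).round(4),dep(S,*np.round(s(*b))).round(4))
# plate corners at z=.012: stand coords order for top crop
C=[(50,-90),(-120,-90),(-120,100),(50,100)]
for c,f,px in((T,t,[(297,102),(620,80),(648,440),(320,464)]),(S,s,[(378,447),(5,375),(112,38),(465,100)])):
    w=np.array([at(c,*f(*p),.012)[:2] for p in px]); C_=np.array(C)/1e3
    a=C_-C_.mean(0);b=w-w.mean(0); th=np.arctan2((a[:,0]*b[:,1]-a[:,1]*b[:,0]).sum(),(a*b).sum())
    R=np.array([[np.cos(th),-np.sin(th)],[np.sin(th),np.cos(th)]]); o=w.mean(0)-R@C_.mean(0)
    print("stand",o.round(4),"yaw",th.round(4),"resid mm",((w-(C_@R.T+o))*1e3).round(1).tolist())
d=W["foot"]-W["knob"];print("leg yaw",np.arctan2(d[1],d[0]),np.hypot(*d[:2]))
for c,f,i in((T,t,0),(S,s,1)):
    k=at(c,*f(*P["knob"][i]),.102)[:2];q=at(c,*f(*P["foot"][i]),.058 if 0 else .052)[:2];d=q-k;print("fixed z",k,q,np.arctan2(d[1],d[0]),np.hypot(*d))
```

```text
knob [ 0.5453 -0.0722  0.1008] res 0.0006 dep [ 0.5448 -0.0717  0.0971] [ 0.5462 -0.0717  0.1036]
foot [0.5214 0.1018 0.0471] res 0.0008 dep [0.5216 0.1001 0.0506] [0.5276 0.1021 0.0564]
legroot [ 0.5382 -0.0181  0.0622] res 0.0019 dep [ 0.5385 -0.0202  0.0542] [ 0.5341 -0.0187  0.0567]
adapter [ 0.5062 -0.2129  0.0143] res 0.0005 dep [ 0.5035 -0.2111  0.0317] [ 0.5128 -0.2091  0.023 ]
b1 [ 0.6203 -0.0318  0.0187] res 0.0001 dep [ 0.621  -0.0313  0.0153] [ 0.6193 -0.0313  0.018 ]
b2 [ 0.6303 -0.171   0.0194] res 0.0002 dep [ 0.6316 -0.1726  0.0156] [ 0.6293 -0.171   0.0178]
b3 [ 0.4649 -0.1826  0.0183] res 0.0007 dep [ 0.4643 -0.1823  0.0173] [ 0.4642 -0.1839  0.0154]
b4 [ 0.4554 -0.0431  0.0185] res 0.0003 dep [ 0.4545 -0.0433  0.0177] [ 0.4551 -0.0426  0.0191]
buf [ 0.481  -0.1219  0.0557] res 0.0 dep [ 0.4818 -0.1232  0.0524] [ 0.4813 -0.1208  0.0572]
stand [ 0.5452 -0.0722] yaw 1.6355 resid mm [[-2.4, -2.1], [-1.5, 0.9], [2.4, 2.2], [1.6, -1.0]]
stand [ 0.5451 -0.0705] yaw 1.6462 resid mm [[-1.9, -3.1], [-3.7, 3.5], [2.4, 1.0], [3.2, -1.5]]
leg yaw 1.7069691050845026 0.1756002902738399
fixed z [ 0.54504743 -0.07182973] [0.52093776 0.10098008] 1.7094171960131177 0.174483540446605
fixed z [ 0.54615738 -0.07219058] [0.52456744 0.10234784] 1.6938685022090076 0.17586865979474395
```

Pivot is at about (0.545, -0.072) and stand yaw about 1.64. The leg yaw is about 1.705, so the leg starts at about 0.065 rad. The triangulated heights match the text. I'll move above the tube side of leg_push with the fingers shut.

>>> move_arm(motion=[{"dx": 0.48,"dy": 0.92,"az": -0.01},{"dx": 0.48,"dy": 0.92,"az": -0.01},{"dx": 0.48,"dy": 0.92,"az": -0.01},{"dx": 0.48,"dy": 0.92,"az": -0.01},{"dx": 0.48,"dy": 0.92,"az": -0.01},{"dx": 0.48,"dy": 0.92,"az": -0.01},{"dx": 0.48,"dy": 0.92,"az": -0.01},{"dx": 0.48,"dy": 0.92,"az": -0.01},{"dx": 0.48,"dy": 0.92,"az": -0.01},{"dx": 0.48,"dy": 0.92,"az": -0.01},{"dx": 0.48,"dy": 0.92,"az": -0.01},{"dx": 0.48,"dy": 0.92,"az": -0.01},{"dx": 0.48,"dy": 0.92,"az": -0.01},{"dx": 0.48,"dy": 0.92,"az": -0.01},{},{}], hand=0)

```text
validation failed for argument at $.mo...
```

>>> move_arm(motion=[{"dx": 0.48,"dy": 0.92,"dz": 0,"ax": 0,"ay": 0,"az": -0.01},{"dx": 0.48,"dy": 0.92,"dz": 0,"ax": 0,"ay": 0,"az": -0.01},{"dx": 0.48,"dy": 0.92,"dz": 0,"ax": 0,"ay": 0,"az": -0.01},{"dx": 0.48,"dy": 0.92,"dz": 0,"ax": 0,"ay": 0,"az": -0.01},{"dx": 0.48,"dy": 0.92,"dz": 0,"ax": 0,"ay": 0,"az": -0.01},{"dx": 0.48,"dy": 0.92,"dz": 0,"ax": 0,"ay": 0,"az": -0.01},{"dx": 0.48,"dy": 0.92,"dz": 0,"ax": 0,"ay": 0,"az": -0.01},{"dx": 0.48,"dy": 0.92,"dz": 0,"ax": 0,"ay": 0,"az": -0.01},{"dx": 0.48,"dy": 0.92,"dz": 0,"ax": 0,"ay": 0,"az": -0.01},{"dx": 0.48,"dy": 0.92,"dz": 0,"ax": 0,"ay": 0,"az": -0.01},{"dx": 0.48,"dy": 0.92,"dz": 0,"ax": 0,"ay": 0,"az": -0.01},{"dx": 0.48,"dy": 0.92,"dz": 0,"ax": 0,"ay": 0,"az": -0.01},{"dx": 0.48,"dy": 0.92,"dz": 0,"ax": 0,"ay": 0,"az": -0.01},{"dx": 0.48,"dy": 0.92,"dz": 0,"ax": 0,"ay": 0,"az": -0.01},{"dx": 0,"dy": 0,"dz": 0,"ax": 0,"ay": 0,"az": 0},{"dx": 0,"dy": 0,"dz": 0,"ax": 0,"ay": 0,"az": 0}], hand=0)

```text
time: 2.1
tcp_pos: [0.5537, 0.0583, 0.2308]
tcp_rot: [0.0, 0.998, 0.069, -0.001]
force: [0.0, 0.0, 0.5]
finger_gap: 0.0004
grasp_force: 0.0
```

Run:
```python
from h import *
from bench import camera
T=dict(np.load("top0.npz"))
for x,y in((130,215),(160,190),(200,150),(250,100)):
    u,v=250+x/5,180+y/5; print(dep(T,u,v).round(4))
c=camera("wrist");cv2.imwrite("pics/w1.png",c["color"][:,:,::-1])
```

```text
[0.571  0.0661 0.0035]
[0.5827 0.0504 0.0116]
[0.6035 0.0301 0.0112]
[0.6306 0.0045 0.006 ]
```

View pics/w1.png

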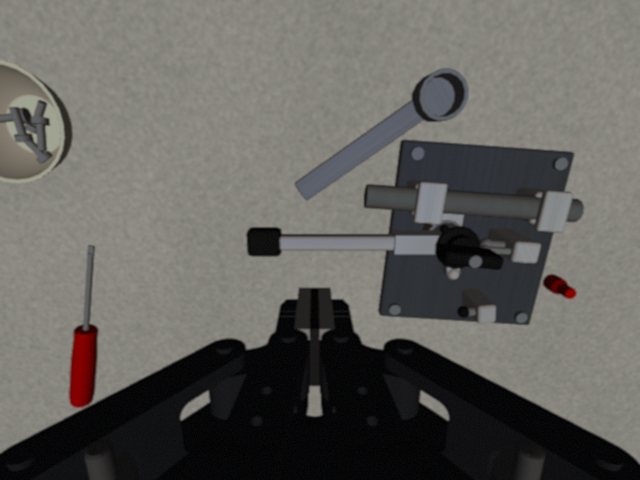

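The wrist view shows the leg running level from (278,242) to (395,243), parallel to the line on which the fingers close. The tool's arm end at (305,190) is only about 8 mm high, so there is room to go down.

>>> move_arm(motion=[{"dx": 0.02,"dy": 0,"dz": -0.79,"ax": 0,"ay": 0,"az": 0},{"dx": 0,"dy": 0,"dz": -0.79,"ax": 0,"ay": 0,"az": 0},{"dx": 0,"dy": 0,"dz": -0.79,"ax": 0,"ay": 0,"az": 0},{"dx": 0,"dy": 0,"dz": -0.79,"ax": 0,"ay": 0,"az": 0},{"dx": 0,"dy": 0,"dz": -0.79,"ax": 0,"ay": 0,"az": 0},{"dx": 0,"dy": 0,"dz": 0,"ax": 0,"ay": 0,"az": 0},{"dx": 0,"dy": 0,"dz": 0,"ax": 0,"ay": 0,"az": 0}])

```text
time: 3.02
tcp_pos: [0.5559, 0.0577, 0.035]
tcp_rot: [0.0, 0.998, 0.068, 0.001]
force: [-0.1, 0.7, 0.2]
finger_gap: 0.0002
grasp_force: 0.0
```

```bash
cat > arc.py <<'E'
# rows to put tool (offset d behind leg, radius r) along leg yaw arc
import numpy as np,sys
from bench import get_state
def pt(th,r=.13,d=.018,P=(.545,-.072)):
    return np.array(P)+r*np.array([np.cos(th),np.sin(th)])+d*np.array([np.sin(th),-np.cos(th)])
if __name__=="__main__":
    p=get_state()["tcp_pos"][:2]
    for th in np.array(eval(sys.argv[1])):
        q=pt(1.64+th);print(th,q.round(4),((q-p)/.05).round(3));p=q
E
python3 arc.py "[.07]+[.07+.09*i for i in range(1,20)]"
```

```text
0.07 [0.5448 0.0592] [-0.222  0.03 ]
0.16 [0.533  0.0587] [-0.236 -0.011]
0.25 [0.5213 0.0571] [-0.234 -0.032]
0.34 [0.5098 0.0544] [-0.23  -0.053]
0.43 [0.4986 0.0508] [-0.224 -0.074]
0.52 [0.4877 0.0461] [-0.217 -0.093]
0.6100000000000001 [0.4773 0.0405] [-0.208 -0.113]
0.7 [0.4675 0.0339] [-0.197 -0.131]
0.79 [0.4583 0.0265] [-0.184 -0.148]
0.8799999999999999 [0.4498 0.0183] [-0.17  -0.164]
0.97 [0.4421 0.0094] [-0.155 -0.178]
1.06 [ 4.352e-01 -2.000e-04] [-0.138 -0.192]
1.1500000000000001 [ 0.4292 -0.0103] [-0.12  -0.203]
1.24 [ 0.4241 -0.021 ] [-0.101 -0.213]
1.33 [ 0.42   -0.0321] [-0.082 -0.221]
1.42 [ 0.4169 -0.0435] [-0.062 -0.228]
1.51 [ 0.4149 -0.0551] [-0.041 -0.233]
1.6 [ 0.4139 -0.0669] [-0.02  -0.235]
1.69 [ 0.4139 -0.0787] [ 0.001 -0.236]
1.78 [ 0.4151 -0.0904] [ 0.023 -0.235]
```

>>> move_arm(motion=[{"dx": -0.22,"dy": 0.03,"dz": 0,"ax": 0,"ay": 0,"az": 0},{"dx": -0.24,"dy": -0.01,"dz": 0,"ax": 0,"ay": 0,"az": 0.057},{"dx": -0.235,"dy": -0.03,"dz": 0,"ax": 0,"ay": 0,"az": 0.057},{"dx": -0.23,"dy": -0.055,"dz": 0,"ax": 0,"ay": 0,"az": 0.057},{"dx": -0.225,"dy": -0.075,"dz": 0,"ax": 0,"ay": 0,"az": 0.057},{"dx": -0.215,"dy": -0.095,"dz": 0,"ax": 0,"ay": 0,"az": 0.057},{"dx": -0.21,"dy": -0.11,"dz": 0,"ax": 0,"ay": 0,"az": 0.057},{"dx": 0,"dy": 0,"dz": 0,"ax": 0,"ay": 0,"az": 0}])

```text
time: 4.03
tcp_pos: [0.4761, 0.041, 0.0349]
tcp_rot: [0.0, 0.944, 0.33, 0.001]
force: [0.1, -0.1, -0.6]
finger_gap: 0.0003
grasp_force: 0.0
```

```bash
python3 - <<'E'
from bench import *
import cv2
c=camera("wrist");cv2.imwrite("pics/w2.png",c["color"][:,:,::-1]);s=get_state();print(s["tcp_pos"],s["force"],s["q"])
E
python3 arc.py "[.61+.09*i for i in range(1,8)]"
```

```text
[0.47663167 0.04117724 0.03479687] [ 1.05814538 -0.32485041  0.96157735] [8.30277120e-02 4.25098713e-01 2.08718493e+00 3.57784171e-05
 6.27939364e-01 9.81816200e-01]
0.7 [0.4675 0.0339] [-0.182 -0.145]
0.79 [0.4583 0.0265] [-0.184 -0.148]
0.88 [0.4498 0.0183] [-0.17  -0.164]
0.97 [0.4421 0.0094] [-0.155 -0.178]
1.06 [ 4.352e-01 -2.000e-04] [-0.138 -0.192]
1.15 [ 0.4292 -0.0103] [-0.12  -0.203]
1.24 [ 0.4241 -0.021 ] [-0.101 -0.213]
```

View pics/w2.png

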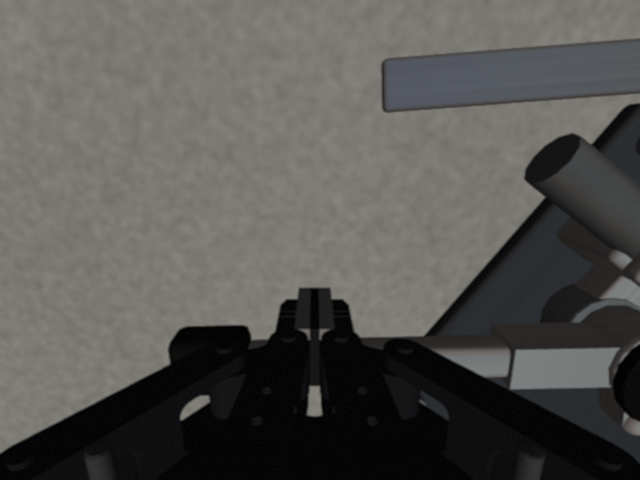

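The leg, from (230,340) to (510,355), runs alongside the fingers and is following them. I'll carry on into the detent.

>>> move_arm(motion=[{"dx": -0.18,"dy": -0.145,"dz": 0,"ax": 0,"ay": 0,"az": 0.057},{"dx": -0.185,"dy": -0.15,"dz": 0,"ax": 0,"ay": 0,"az": 0.057},{"dx": -0.17,"dy": -0.165,"dz": 0,"ax": 0,"ay": 0,"az": 0.057},{"dx": -0.155,"dy": -0.18,"dz": 0,"ax": 0,"ay": 0,"az": 0.057},{"dx": -0.14,"dy": -0.19,"dz": 0,"ax": 0,"ay": 0,"az": 0.057},{"dx": -0.06,"dy": -0.1,"dz": 0,"ax": 0,"ay": 0,"az": 0.029},{"dx": -0.06,"dy": -0.1,"dz": 0,"ax": 0,"ay": 0,"az": 0.029},{"dx": -0.05,"dy": -0.106,"dz": 0,"ax": 0,"ay": 0,"az": 0.029},{"dx": -0.05,"dy": -0.106,"dz": 0,"ax": 0,"ay": 0,"az": 0.029},{"dx": 0,"dy": 0,"dz": 0,"ax": 0,"ay": 0,"az": 0}])

```text
time: 5.32
tcp_pos: [0.4247, -0.0207, 0.0343]
tcp_rot: [0.0, 0.796, 0.606, 0.001]
force: [-0.1, 4.5, 1.4]
finger_gap: 0.0
grasp_force: 1.8
```

```bash
python3 arc.py "[1.24+.045*i for i in range(1,8)]"
```

```text
1.285 [ 0.4219 -0.0265] [-0.056 -0.115]
1.33 [ 0.42   -0.0321] [-0.038 -0.112]
1.375 [ 0.4183 -0.0377] [-0.033 -0.113]
1.42 [ 0.4169 -0.0435] [-0.028 -0.115]
1.4649999999999999 [ 0.4157 -0.0493] [-0.023 -0.116]
1.51 [ 0.4149 -0.0551] [-0.018 -0.117]
1.555 [ 0.4142 -0.061 ] [-0.013 -0.117]
```

>>> move_arm(motion=[{"dx": -0.045,"dy": -0.112,"dz": 0,"ax": 0,"ay": 0,"az": 0.029},{"dx": -0.038,"dy": -0.112,"dz": 0,"ax": 0,"ay": 0,"az": 0.029},{"dx": -0.033,"dy": -0.113,"dz": 0,"ax": 0,"ay": 0,"az": 0.029},{"dx": -0.028,"dy": -0.115,"dz": 0,"ax": 0,"ay": 0,"az": 0.029},{"dx": -0.023,"dy": -0.116,"dz": 0,"ax": 0,"ay": 0,"az": 0.029},{"dx": -0.018,"dy": -0.117,"dz": 0,"ax": 0,"ay": 0,"az": 0.029}])

```text
time: 6.08
tcp_pos: [0.4153, -0.0552, 0.0341]
tcp_rot: [0.0, 0.705, 0.709, 0.0]
force: [0.3, 1.6, -0.3]
finger_gap: -0.0002
grasp_force: 0.7
```

```bash
python3 arc.py "[1.51+.03*i for i in range(1,10)]"
```

```text
1.54 [ 0.4144 -0.059 ] [-0.018 -0.075]
1.57 [ 0.4141 -0.0629] [-0.007 -0.078]
1.6 [ 0.4139 -0.0669] [-0.004 -0.079]
1.63 [ 0.4138 -0.0708] [-0.002 -0.079]
1.66 [ 0.4138 -0.0747] [ 0.    -0.079]
1.69 [ 0.4139 -0.0787] [ 0.003 -0.079]
1.72 [ 0.4142 -0.0826] [ 0.005 -0.079]
1.75 [ 0.4146 -0.0865] [ 0.008 -0.078]
1.78 [ 0.4151 -0.0904] [ 0.01  -0.078]
```

>>> move_arm(motion=[{"dx": -0.016,"dy": -0.075,"dz": 0,"ax": 0,"ay": 0,"az": 0.019},{"dx": -0.007,"dy": -0.078,"dz": 0,"ax": 0,"ay": 0,"az": 0.019},{"dx": -0.004,"dy": -0.079,"dz": 0,"ax": 0,"ay": 0,"az": 0.019},{"dx": -0.002,"dy": -0.079,"dz": 0,"ax": 0,"ay": 0,"az": 0.019},{"dx": 0,"dy": -0.079,"dz": 0,"ax": 0,"ay": 0,"az": 0.019},{"dx": 0.003,"dy": -0.079,"dz": 0,"ax": 0,"ay": 0,"az": 0.019},{"dx": 0,"dy": 0,"dz": 0,"ax": 0,"ay": 0,"az": 0.038},{"dx": 0,"dy": 0,"dz": 0,"ax": 0,"ay": 0,"az": 0}])

```text
time: 7.08
tcp_pos: [0.4138, -0.0787, 0.0339]
tcp_rot: [0.0, 0.616, 0.788, -0.0]
force: [0.8, -0.1, -0.1]
finger_gap: -0.0
grasp_force: 0.0
```

Run:
```python
from bench import *
import cv2
c=camera("wrist");cv2.imwrite("pics/w3.png",c["color"][:,:,::-1]);s=get_state();print(s["tcp_pos"],s["force"],s["q"])
```

```text
[ 0.41369787 -0.07864481  0.03389872] [ 0.03829138 -0.81472924  0.18841847] [-1.91341961e-01  3.66583421e-01  2.20517070e+00 -1.83434779e-04
  5.69649758e-01 -4.33988910e-01]
```

View pics/w3.png

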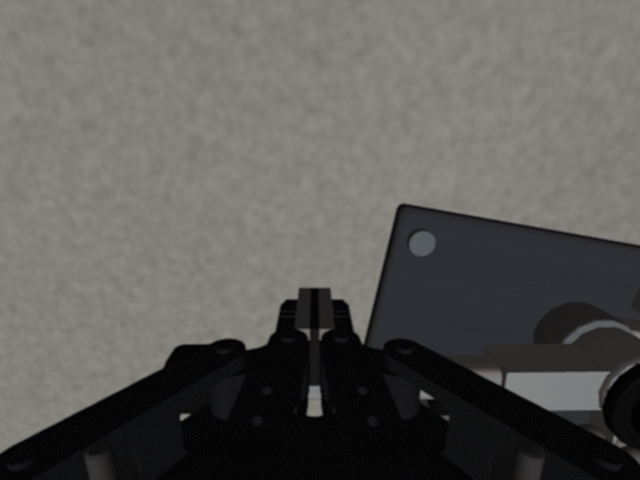

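The leg has moved ahead of the fingers and there is no force, so it has snapped. I'll close in square to the leg.

>>> move_arm(motion=[{"dx": 0.012,"dy": -0.048,"dz": 0,"ax": 0,"ay": 0,"az": 0},{"dx": 0.012,"dy": -0.048,"dz": 0,"ax": 0,"ay": 0,"az": 0},{"dx": 0.005,"dy": -0.02,"dz": 0,"ax": 0,"ay": 0,"az": 0},{"dx": 0,"dy": 0,"dz": 0,"ax": 0,"ay": 0,"az": 0}])

```text
time: 7.62
tcp_pos: [0.415, -0.0846, 0.0338]
tcp_rot: [-0.0, 0.615, 0.788, -0.0]
force: [-0.1, 0.0, 0.1]
finger_gap: -0.0001
grasp_force: 0.0
```

>>> move_arm(motion=[{"dx": 0.005,"dy": -0.02,"dz": 0,"ax": 0,"ay": 0,"az": 0},{"dx": 0.004,"dy": -0.014,"dz": 0,"ax": 0,"ay": 0,"az": 0},{"dx": 0,"dy": 0,"dz": 0,"ax": 0,"ay": 0,"az": 0}])

```text
time: 8.0
tcp_pos: [0.4154, -0.0862, 0.0338]
tcp_rot: [-0.0, 0.615, 0.788, -0.0]
force: [0.0, 0.4, 1.1]
finger_gap: -0.0002
grasp_force: 0.0
```

>>> move_arm(motion=[{"dx": 0.002,"dy": -0.01,"dz": 0,"ax": 0,"ay": 0,"az": 0},{"dx": 0,"dy": 0,"dz": 0,"ax": 0,"ay": 0,"az": 0}])

```text
time: 8.25
tcp_pos: [0.4155, -0.0867, 0.0338]
tcp_rot: [0.0, 0.615, 0.788, 0.0]
force: [-0.3, 0.7, 0.6]
finger_gap: 0.0002
grasp_force: 0.0
```

>>> move_arm(motion=[{"dx": 0.002,"dy": -0.01,"dz": 0,"ax": 0,"ay": 0,"az": 0},{"dx": 0,"dy": 0,"dz": 0,"ax": 0,"ay": 0,"az": 0}])

```text
time: 8.5
tcp_pos: [0.4156, -0.0872, 0.0338]
tcp_rot: [0.0, 0.615, 0.788, -0.0]
force: [0.0, 0.5, -0.3]
finger_gap: 0.0004
grasp_force: 0.0
```

>>> move_arm(motion=[{"dx": 0.002,"dy": -0.01,"dz": 0,"ax": 0,"ay": 0,"az": 0},{"dx": 0,"dy": 0,"dz": 0,"ax": 0,"ay": 0,"az": 0}])

```text
time: 8.75
tcp_pos: [0.4157, -0.0877, 0.0338]
tcp_rot: [0.0, 0.615, 0.788, 0.0]
force: [-0.1, -0.3, -0.4]
finger_gap: -0.0001
grasp_force: 0.0
```

>>> move_arm(motion=[{"dx": 0.005,"dy": -0.019,"dz": 0,"ax": 0,"ay": 0,"az": 0},{"dx": 0,"dy": 0,"dz": 0,"ax": 0,"ay": 0,"az": 0}])

```text
time: 9.0
tcp_pos: [0.4158, -0.0884, 0.0338]
tcp_rot: [-0.0, 0.615, 0.788, 0.0]
force: [0.8, 3.4, 1.7]
finger_gap: -0.0004
grasp_force: 1.8
```

>>> move_arm(motion=[{"dx": 0.005,"dy": -0.019,"dz": 0,"ax": 0,"ay": 0,"az": 0},{"dx": 0,"dy": 0,"dz": 0,"ax": 0,"ay": 0,"az": 0}])

```text
time: 9.25
tcp_pos: [0.4159, -0.089, 0.0337]
tcp_rot: [-0.001, 0.615, 0.788, 0.0]
force: [0.2, 8.1, 2.1]
finger_gap: -0.0002
grasp_force: 3.7
```

>>> move_arm(motion=[{"dx": 0.002,"dy": -0.01,"dz": 0,"ax": 0,"ay": 0,"az": 0},{"dx": 0,"dy": 0,"dz": 0,"ax": 0,"ay": 0,"az": 0}])

```text
time: 9.5
tcp_pos: [0.4159, -0.0893, 0.0337]
tcp_rot: [-0.001, 0.616, 0.788, 0.0]
force: [-1.0, 9.4, 3.0]
finger_gap: 0.0003
grasp_force: 4.8
```

>>> move_arm(motion=[{"dx": 0.004,"dy": -0.014,"dz": 0,"ax": 0,"ay": 0,"az": 0},{"dx": 0,"dy": 0,"dz": 0,"ax": 0,"ay": 0,"az": 0}])

```text
time: 9.75
tcp_pos: [0.416, -0.0897, 0.0337]
tcp_rot: [-0.001, 0.616, 0.788, 0.0]
force: [-0.4, 13.3, 3.2]
finger_gap: -0.0001
grasp_force: 6.2
```

>>> move_arm(motion=[{"dx": 0.002,"dy": -0.008,"dz": 0,"ax": 0,"ay": 0,"az": 0},{"dx": 0,"dy": 0,"dz": 0,"ax": 0,"ay": 0,"az": 0},{"dx": 0,"dy": 0,"dz": 0,"ax": 0,"ay": 0,"az": 0}])

```text
time: 10.12
tcp_pos: [0.416, -0.0899, 0.0337]
tcp_rot: [-0.001, 0.616, 0.788, 0.0]
force: [-0.7, 14.8, 2.5]
finger_gap: -0.0001
grasp_force: 7.1
```

>>> move_arm(motion=[{"dx": 0.001,"dy": -0.004,"dz": 0,"ax": 0,"ay": 0,"az": 0},{"dx": 0,"dy": 0,"dz": 0,"ax": 0,"ay": 0,"az": 0},{"dx": 0,"dy": 0,"dz": 0,"ax": 0,"ay": 0,"az": 0},{"dx": 0,"dy": 0,"dz": 0,"ax": 0,"ay": 0,"az": 0},{"dx": 0,"dy": 0,"dz": 0,"ax": 0,"ay": 0,"az": 0}])

```text
time: 10.75
tcp_pos: [0.416, -0.09, 0.0337]
tcp_rot: [-0.001, 0.616, 0.788, 0.0]
force: [0.5, 16.6, 3.8]
finger_gap: -0.0003
grasp_force: 7.6
```

The push read about 15 N and was held for half a second. Now I'll back off, rise, and go above the knob with the fingers open and square to the wing.

>>> move_arm(motion=[{"dx": -0.03,"dy": 0.12,"dz": 0,"ax": 0,"ay": 0,"az": 0},{"dx": -0.05,"dy": 0.18,"dz": 0,"ax": 0,"ay": 0,"az": 0},{"dx": 0,"dy": 0,"dz": 0.8,"ax": 0,"ay": 0,"az": 0},{"dx": 0,"dy": 0,"dz": 0.8,"ax": 0,"ay": 0,"az": 0},{"dx": 0,"dy": 0,"dz": 0.8,"ax": 0,"ay": 0,"az": 0},{"dx": 0,"dy": 0,"dz": 0.8,"ax": 0,"ay": 0,"az": 0},{"dx": 0.66,"dy": 0.014,"dz": 0,"ax": 0,"ay": 0,"az": -0.03},{"dx": 0.66,"dy": 0.014,"dz": 0,"ax": 0,"ay": 0,"az": -0.03},{"dx": 0.66,"dy": 0.014,"dz": 0,"ax": 0,"ay": 0,"az": -0.03},{"dx": 0.66,"dy": 0.014,"dz": 0,"ax": 0,"ay": 0,"az": -0.025},{"dx": 0,"dy": 0,"dz": 0,"ax": 0,"ay": 0,"az": 0},{"dx": 0,"dy": 0,"dz": 0,"ax": 0,"ay": 0,"az": 0}], hand=1)

```text
time: 12.25
tcp_pos: [0.5437, -0.0734, 0.1934]
tcp_rot: [-0.0, 0.684, 0.73, -0.0]
force: [-0.9, 0.0, 0.2]
finger_gap: 0.0858
grasp_force: 0.0
```

Run:
```python
from bench import *
import cv2,numpy as np
from h import *
c=camera("wrist");np.savez("w4.npz",**c);i=c["color"][:,:,::-1];cv2.imwrite("pics/w4.png",i);s=get_state();print(s["tcp_pos"],s["force"],s["q"])
for X in((.545,-.072,.1),(.545,-.072,.087)): print(proj(c,np.array(X)))
T=camera("top");a=T["color"][180:290,250:400,::-1]
cv2.imwrite("pics/t4.png",cv2.convertScaleAbs(cv2.resize(a,None,fx=5,fy=5,interpolation=cv2.INTER_CUBIC),alpha=1.6))
```

```text
[ 0.54350722 -0.07342544  0.19349059] [-0.84119596  0.28433005 -0.11315051] [-1.36912602e-01  2.76307647e-01  1.83461008e+00 -1.95863931e-04
  1.03181156e+00 -2.01917179e-01]
(np.float64(316.15318948120967), np.float64(244.6643614162716))
(np.float64(316.06746335982467), np.float64(239.43372289790886))
```

View pics/w4.png

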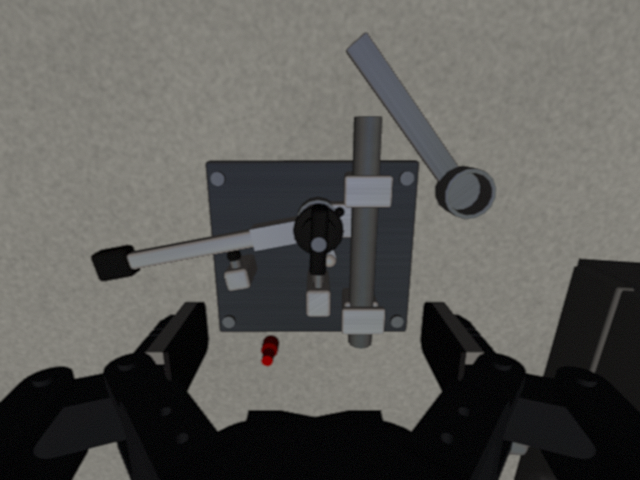

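The wrist view shows the knob dot at (319,244) with the wing hanging straight down below it, square to the closing line. The leg lies from (318,232) to the foot at (113,263), seated against the buffer at (233,256). The knob is about 2 mm farther in x than I projected, so I'll correct that, then go down and grip.

>>> move_arm(motion=[{"dx": 0.05,"dy": 0.028,"dz": -0.5,"ax": 0,"ay": 0,"az": 0},{"dx": 0,"dy": 0,"dz": -0.6,"ax": 0,"ay": 0,"az": 0},{"dx": 0,"dy": 0,"dz": -0.6,"ax": 0,"ay": 0,"az": 0},{"dx": 0,"dy": 0,"dz": -0.5,"ax": 0,"ay": 0,"az": 0},{"dx": 0,"dy": 0,"dz": -0.15,"ax": 0,"ay": 0,"az": 0},{"dx": 0,"dy": 0,"dz": 0,"ax": 0,"ay": 0,"az": 0}])

```text
time: 13.1
tcp_pos: [0.5468, -0.0722, 0.0765]
tcp_rot: [-0.0, 0.684, 0.73, -0.0]
force: [0.4, -0.9, -0.0]
finger_gap: 0.0853
grasp_force: 0.0
```

>>> move_arm(motion=[{"dx": 0,"dy": 0,"dz": 0,"ax": 0,"ay": 0,"az": 0},{"dx": 0,"dy": 0,"dz": 0,"ax": 0,"ay": 0,"az": 0},{"dx": 0,"dy": 0,"dz": 0,"ax": 0,"ay": 0,"az": 0},{"dx": 0,"dy": 0,"dz": 0,"ax": 0,"ay": 0,"az": 0},{"dx": 0,"dy": 0,"dz": 0,"ax": 0,"ay": 0,"az": 0},{"dx": 0,"dy": 0,"dz": 0,"ax": 0,"ay": 0,"az": 0},{"dx": 0,"dy": 0,"dz": 0,"ax": 0,"ay": 0,"az": 0},{"dx": 0,"dy": 0,"dz": 0,"ax": 0,"ay": 0,"az": 0}], hand=0, grip_force=30)

```text
time: 14.1
tcp_pos: [0.5466, -0.0723, 0.0766]
tcp_rot: [-0.0, 0.684, 0.73, -0.0]
force: [-3.9, -0.8, 5.2]
finger_gap: 0.0115
grasp_force: 30.6
```

Gripped at an 11.5 mm gap. First turn: about 1.5 rad clockwise.

>>> move_arm(motion=[{"dx": -0.01,"dy": 0,"dz": 0,"ax": 0,"ay": 0,"az": -0.04},{"dx": 0,"dy": 0,"dz": 0,"ax": 0,"ay": 0,"az": -0.08},{"dx": 0,"dy": 0,"dz": 0,"ax": 0,"ay": 0,"az": -0.08},{"dx": 0,"dy": 0,"dz": 0,"ax": 0,"ay": 0,"az": -0.08},{"dx": 0,"dy": 0,"dz": 0,"ax": 0,"ay": 0,"az": -0.08},{"dx": 0,"dy": 0,"dz": 0,"ax": 0,"ay": 0,"az": 0}])

```text
time: 14.85
tcp_pos: [0.5467, -0.0723, 0.0766]
tcp_rot: [0.0, 0.86, 0.51, 0.0]
force: [-2.2, -0.3, 5.1]
finger_gap: 0.0112
grasp_force: 30.4
```

>>> move_arm(motion=[{"dx": -0.01,"dy": 0,"dz": 0,"ax": 0,"ay": 0,"az": -0.08},{"dx": 0,"dy": 0,"dz": 0,"ax": 0,"ay": 0,"az": -0.08},{"dx": 0,"dy": 0,"dz": 0,"ax": 0,"ay": 0,"az": -0.08},{"dx": 0,"dy": 0,"dz": 0,"ax": 0,"ay": 0,"az": -0.08},{"dx": 0,"dy": 0,"dz": 0,"ax": 0,"ay": 0,"az": -0.08},{"dx": 0,"dy": 0,"dz": 0,"ax": 0,"ay": 0,"az": -0.08},{"dx": 0,"dy": 0,"dz": 0,"ax": 0,"ay": 0,"az": -0.08},{"dx": 0,"dy": 0,"dz": 0,"ax": 0,"ay": 0,"az": -0.04},{"dx": 0,"dy": 0,"dz": 0,"ax": 0,"ay": 0,"az": 0}])

```text
time: 15.98
tcp_pos: [0.5467, -0.0725, 0.0766]
tcp_rot: [0.0, 0.998, 0.065, 0.001]
force: [0.8, -2.9, 4.5]
finger_gap: 0.0115
grasp_force: 30.3
```

>>> move_arm(motion=[{"dx": 0,"dy": 0,"dz": 0,"ax": 0,"ay": 0,"az": 0},{"dx": 0,"dy": 0,"dz": 0,"ax": 0,"ay": 0,"az": 0},{"dx": 0,"dy": 0,"dz": 0,"ax": 0,"ay": 0,"az": 0},{"dx": 0,"dy": 0,"dz": 0,"ax": 0,"ay": 0,"az": 0},{"dx": 0,"dy": 0,"dz": 0,"ax": 0,"ay": 0,"az": 0},{"dx": 0,"dy": 0,"dz": 0,"ax": 0,"ay": 0,"az": 0},{"dx": 0,"dy": 0,"dz": 0.5,"ax": 0,"ay": 0,"az": 0},{"dx": 0,"dy": 0,"dz": 0.5,"ax": 0,"ay": 0,"az": 0},{"dx": 0,"dy": 0,"dz": 0.5,"ax": 0,"ay": 0,"az": 0},{"dx": 0,"dy": 0,"dz": 0.5,"ax": 0,"ay": 0,"az": 0},{"dx": 0,"dy": 0,"dz": 0,"ax": 0,"ay": 0,"az": 0}], hand=1)

```text
time: 17.35
tcp_pos: [0.5474, -0.0724, 0.1781]
tcp_rot: [0.0, 0.998, 0.064, 0.002]
force: [-0.2, -0.2, -0.3]
finger_gap: 0.0856
grasp_force: 0.0
```

Run:
```python
from bench import *
import cv2
c=camera("wrist");cv2.imwrite("pics/w5.png",c["color"][:,:,::-1]);s=get_state();print(s["tcp_pos"],s["tcp_rot"],s["q"])
```

```text
[ 0.54654802 -0.07223493  0.17681958] [1.61148404e-04 9.97966955e-01 6.37282262e-02 8.02560844e-04] [-1.34124747e-01  2.98931832e-01  1.84549784e+00 -5.10242240e-07
  9.95525826e-01  1.30912893e+00]
```

View pics/w5.png

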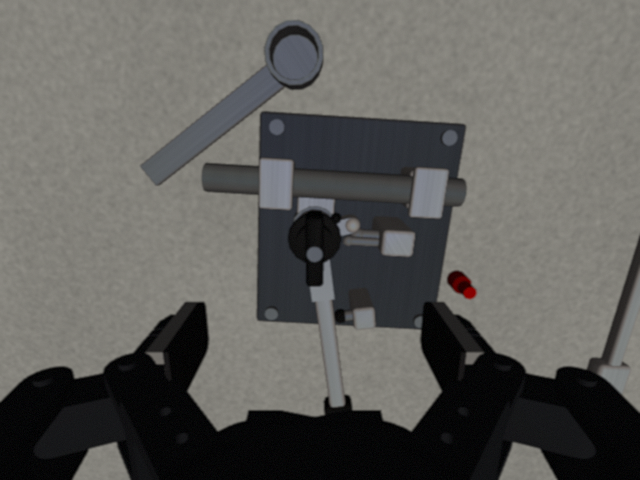

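The wing, from (314,245) to (314,280), has turned with the hand by about 1.5 rad, and the leg is still seated against its buffer. Next I'll turn the hand back half a turn and regrasp.

>>> move_arm(motion=[{"dx": 0,"dy": 0,"dz": 0,"ax": 0,"ay": 0,"az": 0.111},{"dx": 0,"dy": 0,"dz": 0,"ax": 0,"ay": 0,"az": 0.111},{"dx": 0,"dy": 0,"dz": 0,"ax": 0,"ay": 0,"az": 0.111},{"dx": 0,"dy": 0,"dz": 0,"ax": 0,"ay": 0,"az": 0.111},{"dx": 0,"dy": 0,"dz": 0,"ax": 0,"ay": 0,"az": 0.111},{"dx": 0,"dy": 0,"dz": 0,"ax": 0,"ay": 0,"az": 0.111},{"dx": 0,"dy": 0,"dz": 0,"ax": 0,"ay": 0,"az": 0.111},{"dx": 0,"dy": 0,"dz": 0,"ax": 0,"ay": 0,"az": 0.111},{"dx": 0,"dy": 0,"dz": 0,"ax": 0,"ay": 0,"az": 0.111},{"dx": 0,"dy": 0,"dz": 0,"ax": 0,"ay": 0,"az": 0.111},{"dx": 0,"dy": 0,"dz": 0,"ax": 0,"ay": 0,"az": 0.111},{"dx": 0,"dy": 0,"dz": 0,"ax": 0,"ay": 0,"az": 0.111},{"dx": 0,"dy": 0,"dz": 0,"ax": 0,"ay": 0,"az": 0.111},{"dx": 0,"dy": 0,"dz": 0,"ax": 0,"ay": 0,"az": 0.111},{"dx": 0,"dy": 0,"dz": 0,"ax": 0,"ay": 0,"az": 0.111},{"dx": 0,"dy": 0,"dz": 0,"ax": 0,"ay": 0,"az": 0.111},{"dx": 0,"dy": 0,"dz": 0,"ax": 0,"ay": 0,"az": 0.111},{"dx": 0,"dy": 0,"dz": 0,"ax": 0,"ay": 0,"az": 0.113},{"dx": 0,"dy": 0,"dz": 0,"ax": 0,"ay": 0,"az": 0},{"dx": 0,"dy": 0,"dz": 0,"ax": 0,"ay": 0,"az": 0}])

```text
time: 19.9
tcp_pos: [0.5458, -0.0721, 0.1756]
tcp_rot: [-0.001, -0.062, 0.998, 0.0]
force: [0.4, 0.2, 0.7]
finger_gap: 0.0856
grasp_force: 0.0
```

>>> move_arm(motion=[{"dx": 0,"dy": 0,"dz": -0.6,"ax": 0,"ay": 0,"az": 0},{"dx": 0,"dy": 0,"dz": -0.6,"ax": 0,"ay": 0,"az": 0},{"dx": 0,"dy": 0,"dz": -0.5,"ax": 0,"ay": 0,"az": 0},{"dx": 0,"dy": 0,"dz": -0.26,"ax": 0,"ay": 0,"az": 0},{"dx": 0,"dy": 0,"dz": 0,"ax": 0,"ay": 0,"az": 0},{"dx": 0,"dy": 0,"dz": 0,"ax": 0,"ay": 0,"az": 0}])

```text
time: 20.65
tcp_pos: [0.5468, -0.0723, 0.0791]
tcp_rot: [0.001, -0.063, 0.998, -0.0]
force: [-0.2, 0.7, 1.1]
finger_gap: 0.0852
grasp_force: 0.0
```

>>> move_arm(motion=[{"dx": 0,"dy": 0,"dz": 0,"ax": 0,"ay": 0,"az": 0},{"dx": 0,"dy": 0,"dz": 0,"ax": 0,"ay": 0,"az": 0},{"dx": 0,"dy": 0,"dz": 0,"ax": 0,"ay": 0,"az": 0},{"dx": 0,"dy": 0,"dz": 0,"ax": 0,"ay": 0,"az": 0},{"dx": 0,"dy": 0,"dz": 0,"ax": 0,"ay": 0,"az": 0},{"dx": 0,"dy": 0,"dz": 0,"ax": 0,"ay": 0,"az": 0},{"dx": 0,"dy": 0,"dz": 0,"ax": 0,"ay": 0,"az": 0},{"dx": 0,"dy": 0,"dz": 0,"ax": 0,"ay": 0,"az": 0}], hand=0, grip_force=40)

```text
time: 21.65
tcp_pos: [0.5463, -0.0724, 0.0785]
tcp_rot: [0.0, -0.064, 0.998, -0.0]
force: [-0.6, -3.9, 4.9]
finger_gap: 0.0114
grasp_force: 40.9
```

>>> move_arm(motion=[{"dx": 0,"dy": -0.01,"dz": 0,"ax": 0,"ay": 0,"az": -0.06},{"dx": 0,"dy": 0,"dz": 0,"ax": 0,"ay": 0,"az": -0.06},{"dx": 0,"dy": 0,"dz": 0,"ax": 0,"ay": 0,"az": -0.06},{"dx": 0,"dy": 0,"dz": 0,"ax": 0,"ay": 0,"az": -0.06},{"dx": 0,"dy": 0,"dz": 0,"ax": 0,"ay": 0,"az": -0.06},{"dx": 0,"dy": 0,"dz": 0,"ax": 0,"ay": 0,"az": -0.06},{"dx": 0,"dy": 0,"dz": 0,"ax": 0,"ay": 0,"az": -0.06},{"dx": 0,"dy": 0,"dz": 0,"ax": 0,"ay": 0,"az": -0.06},{"dx": 0,"dy": 0,"dz": 0,"ax": 0,"ay": 0,"az": 0}])

```text
time: 22.78
tcp_pos: [0.5463, -0.0724, 0.0785]
tcp_rot: [0.0, 0.309, 0.951, 0.0]
force: [-1.2, 0.0, 5.4]
finger_gap: 0.0114
grasp_force: 41.0
```

```bash
cat > k.py <<'E'
from bench import *
import numpy as np
s=get_state();r=s["tcp_rot"];print("turn",(3.207-(2*np.arctan2(r[2],r[1])+np.pi/2))%np.pi,"torque",s["wrist_torque"],s["force"],s["q"][5],s["finger_gap"])
E
python3 k.py
```

```text
turn 2.264319140563212 torque [0.01486379 0.1952851  0.05663952] [-1.20139298e+00  1.05898216e-03  5.36648815e+00] -1.0778970801574501 0.01144133464404705
```

Turn is at 2.26 and in the detent. I'll go on to about 2.57 and look at the torque.

>>> move_arm(motion=[{"dx": 0,"dy": 0,"dz": 0,"ax": 0,"ay": 0,"az": -0.05},{"dx": 0,"dy": 0,"dz": 0,"ax": 0,"ay": 0,"az": -0.05},{"dx": 0,"dy": 0,"dz": 0,"ax": 0,"ay": 0,"az": -0.05},{"dx": 0,"dy": 0,"dz": 0,"ax": 0,"ay": 0,"az": -0.05},{"dx": 0,"dy": 0,"dz": 0,"ax": 0,"ay": 0,"az": 0}])

```text
time: 23.4
tcp_pos: [0.5463, -0.0724, 0.0785]
tcp_rot: [0.0, 0.454, 0.891, 0.0]
force: [-1.2, 0.6, 6.1]
finger_gap: 0.0114
grasp_force: 41.0
```

```bash
python3 k.py
```

```text
turn 2.578397317201064 torque [ 0.03548113  0.18460614 -0.08361331] [-1.2287699   0.59853326  6.08825739] -0.7638819868430956 0.011441289491181911
```

The torque changed sign, so the knob is now pulling itself to its end. I'll turn a little further and release.

>>> move_arm(motion=[{"dx": 0,"dy": 0,"dz": 0,"ax": 0,"ay": 0,"az": -0.015},{"dx": 0,"dy": 0,"dz": 0,"ax": 0,"ay": 0,"az": 0}])

```text
time: 23.65
tcp_pos: [0.5463, -0.0724, 0.0785]
tcp_rot: [0.0, 0.464, 0.886, 0.0]
force: [-1.3, 0.3, 5.9]
finger_gap: 0.0111
grasp_force: 41.0
```

```bash
python3 k.py
```

```text
turn 2.6007152168729744 torque [0.03292815 0.12179087 0.07160383] [-1.33649059  0.32756793  5.90981591] -0.7414409484193575 0.011113080974931636
```

>>> move_arm(motion=[{"dx": 0,"dy": 0,"dz": 0,"ax": 0,"ay": 0,"az": 0},{"dx": 0,"dy": 0,"dz": 0,"ax": 0,"ay": 0,"az": 0},{"dx": 0,"dy": 0,"dz": 0,"ax": 0,"ay": 0,"az": 0},{"dx": 0,"dy": 0,"dz": 0,"ax": 0,"ay": 0,"az": 0},{"dx": 0,"dy": 0,"dz": 0,"ax": 0,"ay": 0,"az": 0},{"dx": 0,"dy": 0,"dz": 0,"ax": 0,"ay": 0,"az": 0},{"dx": 0,"dy": 0,"dz": 0.5,"ax": 0,"ay": 0,"az": 0},{"dx": 0,"dy": 0,"dz": 0.5,"ax": 0,"ay": 0,"az": 0},{"dx": 0,"dy": 0,"dz": 0.5,"ax": 0,"ay": 0,"az": 0},{"dx": 0,"dy": 0,"dz": 0.5,"ax": 0,"ay": 0,"az": 0},{"dx": 0,"dy": 0,"dz": 0,"ax": 0,"ay": 0,"az": 0},{"dx": 0,"dy": 0,"dz": 0,"ax": 0,"ay": 0,"az": 0}], hand=1)

```text
time: 25.15
tcp_pos: [0.5457, -0.0726, 0.1777]
tcp_rot: [-0.0, 0.464, 0.886, -0.0]
force: [-0.4, -0.1, -0.9]
finger_gap: 0.0856
grasp_force: 0.0
```

Run:
```python
from bench import *
import cv2
c=camera("wrist");cv2.imwrite("pics/w6.png",c["color"][:,:,::-1])
```

```text
(no output)
```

View pics/w6.png

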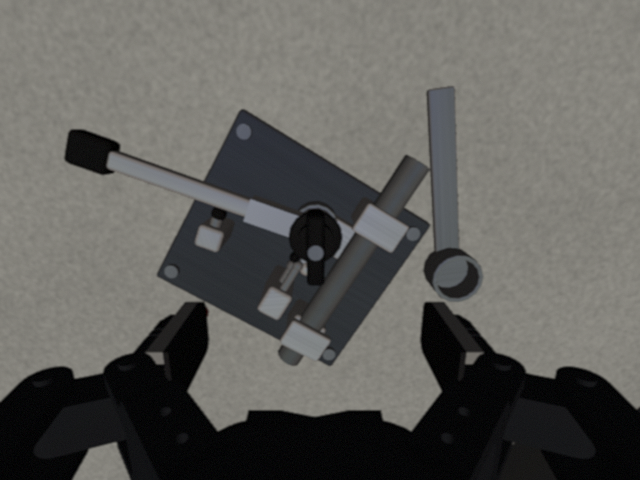

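The wing, upright from (316,245) to (316,280), stayed in line with the hand after release, so it is at 2.6. The leg is against its buffer at (216,214), and the neighbouring items have not moved.

```bash
python3 -c "from bench import *;print(job_done())"
```

```text
the job is handed in; nothing more can be done
None
```

The job is handed in: the leg is snapped into its end detent and was proven home with a push of about 15 N, and the knob was turned clockwise to its end stop at about 2.6 rad and released, with the arm clear of everything at about 25 s.

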